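Feel for the empty crate cell and rack the leaning pipe

TASK

One of the crate's four covered cells is empty: before you touch the pipe, press the covers to find the one that can be pushed well down into its cell. Then tip the pipe that leans in the corner of the bin up so that it stands by itself on the bin floor, and lower it (do not drop it) through that cover so that it stands upright on the floor of the empty cell, and let go. Do not let the pipe fall flat, and leave the spray can, the steel block and the hammer where they are.

Things in the scene. Friction and masses are not known exactly. Their poses are not given: they have to be found in the camera images.
- crate: green steel parts crate, fixed to the table, 183 x 183 mm, 100 mm high, with 2 x 2 cells of 84 x 84 mm inside; walls, dividers and floor 5 mm thick. Origin: centre of its underside; x and y along its sides, z up; cell centres at x, y = +-44.5 mm. Each cell is hidden by a sprung aluminium cover; cell floors are 5 mm above the table
- crate_mid (a point): centre of the crate's top, 100 mm above the table. Three cells each hold a loose solid steel stub (60 mm across, 74 mm high, top 15 mm below the cover); one cell, another each time, is empty. A cover over a stub gives only about 10 mm at its dot (0.2 rad); over the empty cell it can be pushed right down (45 mm at the dot is 0.7 rad) and springs back when let go
- bin: blue steel bin, open on top, fixed to the table, 198 x 198 mm and 100 mm high, walls and floor 4 mm thick. Origin: centre of its underside; x and y along its sides, z up. Empty but for the pipe, which leans outwards in its (+x, +y) corner, its side propped on the rims of the two walls there
- pipe_center (a point): centre (on the axis, half-way along) of the loose bright pipe, open at both ends: 60 mm outside, 50 mm inside diameter, 150 mm long, 0.5 to 0.8 kg. z is its axis, pointing to its upper mouth. At the start it rests on the edge of its foot on the bin's floor, leaning about 0.52 rad, its mouth centred some 50 mm above the bin's rim
- pipe: the same pipe; origin at the centre of its lower end, z along its axis. Pulled or pushed inwards at the mouth it tips about the edge of its foot and, below about 0.38 rad of lean, comes down upright by itself, clear of the walls; standing, its top 54 mm rise above the bin
- spray_center (a point): centre (half-way up) of a loose yellow spray can, 60 mm across, 170 mm high, to be left alone
- boxtube_center (a point): centre of a loose dark steel block, 60 x 130 x 60 mm (length along its y), to be left alone
- hammer_grip (a point): grip of a loose hammer, about 280 mm long, lying along its x axis, to be left alone
- cover1 (a joint): angle of the cover of the crate's (-x, +y) cell: 0 closed (level), grows as it is pressed down into the cell, to 1.5. Hinged along the crate's outer (-x) side, 39 mm from the cell's centre; light spring, about 1 N at the dot to start moving and under 2 N far down
- cover1_press (a point): centre of the 22 mm orange dot on top of that cover, 50 mm from its hinge, 98 mm above the table when closed, so 11 mm from the cell's centre towards the crate's middle (crate x). The point moves with the cover
- cover2 (a joint): angle of the cover of the crate's (-x, -y) cell: 0 closed (level), grows as it is pressed down into the cell, to 1.5. Hinged along the crate's outer (-x) side, 39 mm from the cell's centre; light spring, about 1 N at the dot to start moving and under 2 N far down
- cover2_press (a point): centre of the 22 mm orange dot on top of that cover, 50 mm from its hinge, 98 mm above the table when closed, so 11 mm from the cell's centre towards the crate's middle (crate x). The point moves with the cover
- cover3 (a joint): angle of the cover of the crate's (+x, +y) cell: 0 closed (level), grows as it is pressed down into the cell, to 1.5. Hinged along the crate's outer (+x) side, 39 mm from the cell's centre; light spring, about 1 N at the dot to start moving and under 2 N far down
- cover3_press (a point): centre of the 22 mm orange dot on top of that cover, 50 mm from its hinge, 98 mm above the table when closed, so 11 mm from the cell's centre towards the crate's middle (crate x). The point moves with the cover
- cover4 (a joint): angle of the cover of the crate's (+x, -y) cell: 0 closed (level), grows as it is pressed down into the cell, to 1.5. Hinged along the crate's outer (+x) side, 39 mm from the cell's centre; light spring, about 1 N at the dot to start moving and under 2 N far down
- cover4_press (a point): centre of the 22 mm orange dot on top of that cover, 50 mm from its hinge, 98 mm above the table when closed, so 11 mm from the cell's centre towards the crate's middle (crate x). The point moves with the cover
There are look-alikes about, which are no part of the job. Leave any red look-alike of the pipe alone.

How it is judged:
By the outcome, as a careful person would: the job done as asked, in the order asked, and still so for the second after the job is handed in, with the robot touching nothing.
It also fails if it takes over 64 s, if anything falls off the work surface, if the arm or the gripper's body presses on something with over 40 N, if the wrist force passes 120 N, or if a joint passes its speed limit or range.

ROBOT

A 6-joint arm with a two-finger parallel gripper is mounted at the origin on the work surface. World frame = base frame: x ahead of the robot, y to its left, z up, the work surface at z = 0. Lengths are in mm, angles in rad, forces in N, time in s.
With the tool pointing down it reaches from about 350 to 975 mm from the base axis. Payload 17.4 kg.
Tool frame: the origin (TCP) lies midway between the tips of the shut fingers; the grasp point (between the pads) lies 19 mm behind it (manip.hold_point_z is the distance from the TCP to the grasp point, in mm); z points along the fingers, y is the line along which they close (so a half turn about z gives the same grasp; the last joint's range is limited). The gripper opens to 85 mm and grips with 20 to 120 N. Pads are 22 mm wide; open, the fingers measure 114 mm over their backs; the gripper's body (76 mm by 85 mm) begins 54 mm behind the grasp point. The pads swing forward as they close: fully open they stand 13 mm farther back than shut.
Start: joints at [-1.297, 0.116, 1.442, -0, 1.584, -0.038], TCP at [207.062, -642.462, 201.103] pointing down, gripper open.
Joint ranges: [-2.83, 2.83], [-0.83, 2.19], [0.07, 2.5], [-1.14, 4.28], [0.01, 3], [-2.97, 2.97]. Speed limits (rad/s): [1.89, 1.89, 2.22, 3.14, 3.14, 3.14].

INTERFACE

Orientations are given as a rotation vector (axis times angle).
In Python, from bench import manip gives the robot as it stands.
- The arm moves only by the tool arm_command, never from a script. Its argument "commands" is a list of rows, each a list of 2 entries, a list of its own where there are three numbers: the shift along the world's x, y, z scaled (see below), then the turn about the world's z scaled (see below). In form: [[[x, y, z], spin], ...]. A call has 1 to 5 rows; each row is the pose to reach, as a shift and turn from the pose commanded when the call began; what a row does not reach only later rows make up. The controller multiplies each number of a shift by 200 mm and each number of a turn by 45 degrees. A row lasts 1/8 s, in which the tool goes at most 62.5 mm and 10.7 degrees, less where a joint would pass 70% of its speed; a pose out of reach is approached as far as the arm can. A call with a number of a shift or a turn outside -1 to 1 is refused whole. A call with a gripper value outside its range is refused whole. "grip" is the opening, from -1 (shut) to 1 (fully open), set as the call begins (left out, the last holds). The fingers move at their own pace and stop on an object; "grip_force" is the grip in N (left out, the last holds). Time passes only in rows, so rows that repeat a pose let the fingers close. It gives the time, the measured TCP pose, the force, the opening and the grip force at its end, in the units of the state.
- manip.sense(): the state, without advancing time (a new reading comes with each control period).
- manip.camera(name): name is "scene" or "top" or "wrist"; returns (picture, depth): 384x512x3 uint8, red, green, blue; 384x512 float32, mm along the optical axis (not along the pixel's ray), 0 where there is no reading.
- manip.camera_model(name): a dict with "fov_y" (degrees; the focal length in pixels is half the picture's height over the tangent of half this angle, whatever the lens; pixels are square), "cx", "cy" (the principal point, pixels), "R" (3x3) and "t" (3): a world point X has camera coordinates R X + t; the wrist camera has in their place "T_tool_cam" (4x4, takes a point from camera to tool coordinates, whose origin is the TCP and whose axes are the flange's). Camera axes: x right, y down, z forward; pixel columns grow to the right and rows downward; lengths in mm; the calibration is good to about 2 mm. The wrist camera is an equidistant fisheye: a pixel r from the principal point sees the ray r / f radians off the axis. A picture is of the moment at which its call begins: read the wrist's pose just before it. camera_model takes no time and is no camera call.
- manip.sign_off(): hands the job in; it is judged then, once.
Trained networks look in the newest picture that a camera, given by its name, has taken for a name from the list of things; names that differ only in an ending like _2 or _b are one class to them, and where a whole thing is asked for, a point or a joint stands for the part that bears it (a point fixed in the world has none). Each returns a list of dicts, best first, with "score" (0 to 1); they miss things now and then, are a little off and sometimes report something else, mostly with a low value. They report only what shows in the picture. A call takes as long as a camera call. They do not tell look-alikes from the thing itself.
- manip.recognise(name, camera): "location" ([x, y, z] in mm, in world coordinates, good to about 4 mm: the middle of the surface that is visible of it).
- manip.outline_of(name, camera): "mask" (384x512 bool, what is visible of it).
The state is a dict: "clock": time; "qpos": joint angles; "qvel": joint speeds; "joint_efforts": joint torques, N m; "position": TCP position; "orientation": TCP orientation; "contact_force": force on the tool from outside, world axes, zero at the start; "wrist_torque": the same for the moment, N m; "finger_gap": opening from 0.0 (shut) to 1.0 (fully open); "grasp_force": force on a finger pad.
Only numpy, scipy, OpenCV 4.12 (cv2) and the standard library are available. Lean on these libraries where they do the work, as an engineer would, in place of code of your own. Each camera call takes 0.05 s, during which the arm holds its last target. There are 200 camera calls.

## Working session

There is one attempt and no reset: what is moved stays moved. The work goes in short steps, Python scripts to look and compute and a tool call to move; the robot and the scene stay as the last step left them, time stands still between calls to the robot, and variables do not carry over. Pictures are saved under pics/ and viewed, at most 10 in all, crops included, and the job is handed in when it is done.

Besides the shell and the picture viewer there is one more tool, called after ">>>" by a JSON object that holds its "method" and its "body". arm_command: Moves the arm, as the interface text tells. Its arguments: {"type":"object","properties":{"commands":{"type":"array"},"grip":{"type":"number"},"grip_force":{"type":"number"}},"required":["commands"]}

```bash
mkdir -p pics && cat > h.py <<'E'
import numpy as np,cv2
from bench import manip
def world(cam,D,px):
    m=manip.camera_model(cam);f=192/np.tan(np.radians(m['fov_y'])/2)
    u,v=np.asarray(px,float).T; z=D[v.astype(int),u.astype(int)]
    c=np.stack([(u-m['cx'])/f*z,(v-m['cy'])/f*z,z],1)
    return (c-np.array(m['t']))@np.array(m['R'])
E
python3 - <<'E'
from h import *
for c in('scene','top'):
    p,D=manip.camera(c);cv2.imwrite(f'pics/{c}0.png',p[...,::-1]);np.save(f'{c}0.npy',D)
    for n in('crate','bin','pipe','pipe_center','cover1_press','spray_center','boxtube_center','hammer_grip'):
        print(c,n,[(np.round(r['location']).tolist(),round(r['score'],2)) for r in manip.recognise(n,c)])
a,b=[cv2.imread(f'pics/{c}0.png') for c in('scene','top')]
cv2.imwrite('pics/both.png',cv2.resize(np.vstack([a,b]),(800,1200))[:, :]) 
print(manip.sense())
E
```

```text
scene crate [([521.0, -244.0, 96.0], 0.82)]
scene bin [([523.0, 189.0, 57.0], 0.65)]
scene pipe [([630.0, 508.0, 54.0], 0.77), ([538.0, 302.0, 100.0], 0.68), ([259.0, 331.0, 45.0], 0.57), ([396.0, 490.0, 49.0], 0.52)]
scene pipe_center [([393.0, 491.0, 48.0], 0.8), ([624.0, 507.0, 58.0], 0.68), ([263.0, 327.0, 46.0], 0.65), ([538.0, 295.0, 99.0], 0.62)]
scene cover1_press [([452.0, -161.0, 101.0], 0.55)]
scene spray_center [([744.0, 212.0, 99.0], 0.87)]
scene boxtube_center [([789.0, 1.0, 55.0], 0.86)]
scene hammer_grip [([775.0, -238.0, 27.0], 0.66), ([436.0, -249.0, 98.0], 0.29), ([519.0, -244.0, 97.0], 0.25)]
top crate [([484.0, -205.0, 92.0], 0.78), ([525.0, -263.0, 99.0], 0.41)]
top bin [([511.0, 223.0, 8.0], 0.93), ([447.0, -156.0, 100.0], 0.39)]
top pipe [([418.0, 482.0, 54.0], 0.75), ([253.0, 345.0, 54.0], 0.74), ([619.0, 499.0, 56.0], 0.7), ([526.0, 312.0, 110.0], 0.63)]
top pipe_center [([520.0, 313.0, 109.0], 0.86), ([250.0, 345.0, 55.0], 0.82), ([618.0, 500.0, 53.0], 0.79), ([418.0, 486.0, 53.0], 0.69)]
top cover1_press [([446.0, -157.0, 96.0], 0.79)]
top spray_center [([718.0, 227.0, 160.0], 0.9)]
top boxtube_center [([770.0, 27.0, 60.0], 0.78)]
top hammer_grip []
{'clock': 0.9, 'qpos': array([-1.29682429e+00,  1.16029217e-01,  1.44158795e+00,  2.81405815e-06,
        1.58396682e+00, -3.77822853e-02]), 'qvel': array([-2.90431570e-04, -9.30790195e-04, -3.20174698e-04, -1.31027350e-03,
        8.63164490e-04,  6.42284796e-05]), 'joint_efforts': array([ 3.31821495e-03, -7.31732154e+01, -6.32646275e+01,  2.35568095e-04,
        6.55032636e-04, -2.89792570e-05]), 'position': array([ 207.05182574, -642.48344187,  201.09091259]), 'orientation': array([3.10349497e+00, 4.87720618e-01, 5.99250622e-06]), 'contact_force': array([-0.03948525,  0.45565941,  0.50579983]), 'wrist_torque': array([-0.03597687, -0.0418172 ,  0.01136384]), 'grasp_force': 0.0, 'finger_gap': 0.998040897996971}
```

View pics/scene0.png

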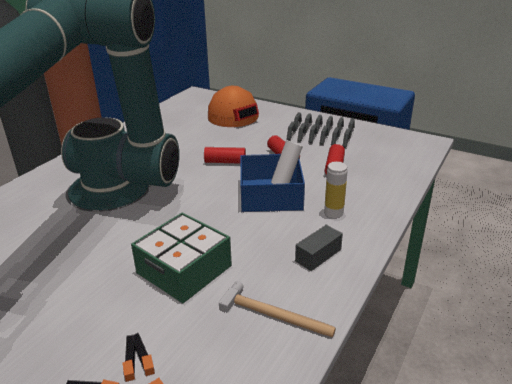

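View pics/top0.png

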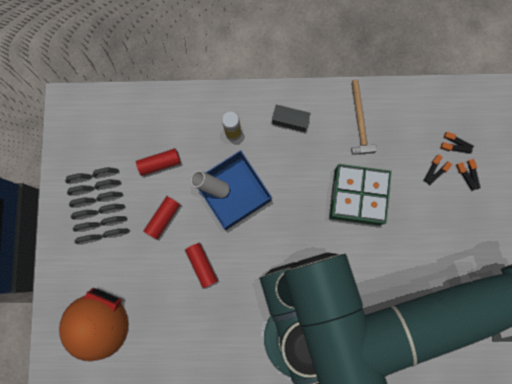

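The bright pipe is the one in the blue bin: scene (288,165), top (210,185). What could be mistaken for it are the red look-alikes at top (158,162), (162,217) and (201,265), and the spray can at top (232,125). The crate is at top (361,194), with dots near (350,182), (376,185), (348,201) and (374,204).

```bash
python3 - <<'E'
from h import *
for c in('top','scene'):
    p=cv2.imread(f'pics/{c}0.png');D=np.load(f'{c}0.npy')
    hsv=cv2.cvtColor(p,cv2.COLOR_BGR2HSV)
    x0,y0,x1,y1=(328,160,395,228) if c=='top' else (130,210,235,295)
    m=np.zeros(p.shape[:2],np.uint8);m[y0:y1,x0:x1]=cv2.inRange(hsv,(3,90,100),(22,255,255))[y0:y1,x0:x1]
    n,l,s,ce=cv2.connectedComponentsWithStats(m)
    for i in range(1,n):
        if s[i,4]>5:
            q=np.argwhere(l==i)[:,::-1];print(c,'dot',ce[i].round(1),s[i,4],world(c,D,q).mean(0).round(1))
    # box fit of tops
    for nm,reg in(('crate',(325,155,400,235)),('bin',(190,140,280,235))):
        if c!='top':continue
        vv,uu=np.mgrid[reg[1]:reg[3],reg[0]:reg[2]];q=np.stack([uu.ravel(),vv.ravel()],1);w=world(c,D,q)
        h=hsv[q[:,1],q[:,0]]
        k=(w[:,2]>88)&(w[:,2]<108)
        if nm=='bin':k&=(h[:,0]>100)&(h[:,0]<130)&(h[:,1]>100)
        r=cv2.minAreaRect(w[k,:2].astype(np.float32));print(nm,k.sum(),r)
    # pipe: low saturation in bin area
    reg=(185,160,235,205) if c=='top' else (265,135,308,190)
    vv,uu=np.mgrid[reg[1]:reg[3],reg[0]:reg[2]];q=np.stack([uu.ravel(),vv.ravel()],1);w=world(c,D,q);h=hsv[q[:,1],q[:,0]]
    k=(h[:,1]<60)&(w[:,2]>30)&(w[:,2]<190)&(np.hypot(w[:,0]-530,w[:,1]-300)<90);w=w[k]
    print(c,'pipe',k.sum(),w.min(0).round(),w.max(0).round())
    hi=w[w[:,2]>np.percentile(w[:,2],85)];print(hi.mean(0).round(1))
    np.save(f'pipe_{c}.npy',w)
from scipy.optimize import least_squares
W=np.vstack([np.load('pipe_top.npy'),np.load('pipe_scene.npy')])
def f(P):
    a=np.array([P[3],P[4],1.]);a/=np.linalg.norm(a);d=W-np.array([P[0],P[1],100])
    r=np.linalg.norm(d-np.outer(d@a,a),axis=1);return np.minimum(abs(r-30),abs(r-25))
s=least_squares(f,[530,300,.1,.0,.5],loss='soft_l1',f_scale=3);print(s.x.round(3),abs(f(s.x)).mean())
p=cv2.imread('pics/top0.png')[140:235,180:285];cv2.imwrite('pics/crop.png',cv2.resize(p,None,fx=5,fy=5,interpolation=2))
E
```

```text
top dot [349.9 181.2] 24 [ 514.6 -158.1  165.6]
top dot [375.7 184.9] 24 [ 512.1 -257.6   98.9]
top dot [347.6 200.6] 25 [ 459.7 -159.4   99.3]
top dot [373.9 204.2] 24 [ 436.8 -232.2  165.9]
crate 2544 ((485.68011474609375, -209.32522583007812), (185.59251403808594, 185.06588745117188), 81.19954681396484)
bin 210 ((509.03704833984375, 234.0666961669922), (198.5542755126953, 194.86155700683594), 31.83013343811035)
top pipe 634 [479. 251.  32.] [571. 371. 167.]
[530.8 327.6 153.4]
scene dot [184.  227.5] 26 [ 461.5 -160.6   99.1]
scene dot [201.6 236.9] 31 [ 527.5 -170.9   98.9]
scene dot [159.  243.7] 30 [ 447.2 -248.2   98.6]
scene dot [176.6 254. ] 33 [ 513.9 -259.3   99.2]
scene pipe 780 [446. 250.  31.] [610. 371. 164.]
[541.8 322.9 150.1]
[5.306570e+02 3.182100e+02 9.922878e+04 1.430000e-01 5.740000e-01] 1.7901026500453576
```

View pics/crop.png

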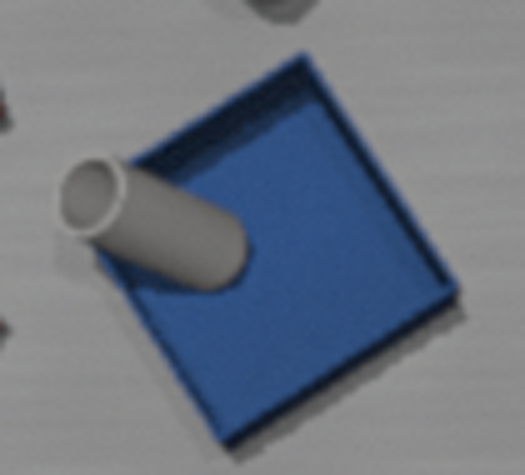

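The crop shows the bright grey pipe leaning in the bin's left corner, with its mouth at crop (93,197), so the choice is confirmed. I'll press the covers first, with the fingers shut.

>>> {"method": "arm_command", "body": {"commands": [[[0.6,0.985,-0.15],0],[[0.6,0.985,-0.15],0],[[0.6,0.985,-0.15],0],[[0.6,0.985,-0.15],0]], "grip": -1, "grip_force": 60}}

```text
clock: 1.4
position: [328.0, -443.4, 171.0]
orientation: [3.103, 0.489, 0.0]
contact_force: [0.7, -0.7, -0.9]
finger_gap: 0.148
grasp_force: 0.0
```

>>> {"method": "arm_command", "body": {"commands": [[[0.6,0.985,-0.28],0],[[0.6,0.985,-0.28],0],[[0.6,0.985,-0.28],0],[[0.6,0.985,-0.28],0],[[0.6,0.985,-0.28],0]]}}

```text
clock: 2.02
position: [447.9, -245.9, 114.3]
orientation: [-3.102, -0.493, 0.001]
contact_force: [-0.4, -0.9, 0.3]
finger_gap: -0.001
grasp_force: 0.0
```

>>> {"method": "arm_command", "body": {"commands": [[[0,-0.01,-0.1],0],[[0,-0.01,-0.13],0],[[0,-0.01,-0.145],0],[[0,-0.01,-0.155],0]]}}

```text
clock: 2.52
position: [446.9, -250.9, 84.1]
orientation: [3.104, 0.486, 0.0]
contact_force: [-0.3, 0.1, 0.1]
finger_gap: -0.002
grasp_force: 0.0
```

>>> {"method": "arm_command", "body": {"commands": [[[0,0.01,-0.02],0],[[0,0.01,-0.05],0],[[0,0.01,-0.05],0]]}}

```text
clock: 2.9
position: [446.9, -248.3, 73.6]
orientation: [-3.103, -0.488, 0.001]
contact_force: [0.2, -0.3, -0.6]
finger_gap: 0.0
grasp_force: 0.0
```

>>> {"method": "arm_command", "body": {"commands": [[[0,0,-0.05],0],[[0,0,-0.1],0],[[0,0,-0.1],0]]}}

```text
clock: 3.28
position: [449.4, -249.4, 57.1]
orientation: [3.1, 0.487, 0.008]
contact_force: [3.6, 2.7, 28.0]
finger_gap: 0.0
grasp_force: 14.0
```

```bash
python3 - <<'E'
from h import *
s=manip.sense();print(s['position'],s['contact_force'])
p,D=manip.camera('scene');p=p[...,::-1]
q,_=manip.camera('wrist');q=q[...,::-1]
a=cv2.resize(p[200:310,110:260],(560,410));cv2.imwrite('pics/press.png',np.hstack([a[:,:390],cv2.resize(q,(410,410))]))
E
```

```text
[ 449.35075643 -249.44421302   57.12782665] [ 3.60978642  2.71181418 28.04820763]
```

View pics/press.png

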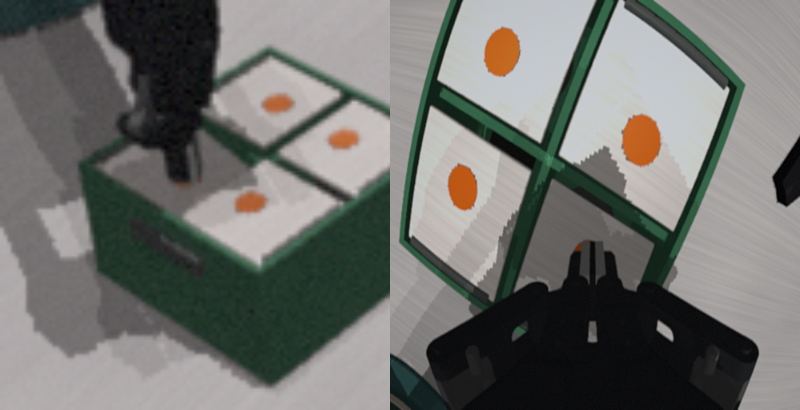

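The pressed cover's cell is shaded and the tip is at its dot, around crop (185,180). The 28 N is unclear, so I'll measure the cover's tilt from the depth images.

```bash
python3 - <<'E'
from h import *
from scipy.spatial.transform import Rotation as Ro
p,D=manip.camera('scene')
c=np.array([486.5,-209.5]);ex=np.array([.988,-.155]);ey=np.array([.155,.988])
def rep(w,nm):
    l=np.c_[(w[:,:2]-c)@ex,(w[:,:2]-c)@ey,w[:,2]]
    for ylo in(-80,-62,-44,-26):
        print(nm,ylo,[ (lambda k:(int(k.sum()),round(float(np.median(l[k,2])),0)) if k.any() else None)((l[:,0]>x)&(l[:,0]<x+12)&(l[:,1]>ylo)&(l[:,1]<ylo+18)) for x in range(-90,6,12)])
vv,uu=np.mgrid[210:300,125:240];rep(world('scene',D,np.c_[uu.ravel(),vv.ravel()]),'s')
s=manip.sense();q,Dw=manip.camera('wrist');m=manip.camera_model('wrist');T=np.array(m['T_tool_cam'])
f=192/np.tan(np.radians(m['fov_y'])/2);vv,uu=np.mgrid[0:384,0:512];du=uu-m['cx'];dv=vv-m['cy'];r=np.hypot(du,dv)+1e-9;th=r/f
ok=(Dw>0)&(th<1.4);z=Dw[ok];t=np.tan(th[ok])*z;P=np.c_[t*du[ok]/r[ok],t*dv[ok]/r[ok],z]
R=Ro.from_rotvec(s['orientation']).as_matrix();w=(P@T[:3,:3].T+T[:3,3])@R.T+s['position'];rep(w,'w')
print(s['position'],s['contact_force'])
E
```

```text
s -80 [(25, 99.0), (24, 96.0), (20, 92.0), (23, 91.0), (22, 88.0), (28, 86.0), (130, 199.0), (57, 206.0)]
s -62 [(14, 98.0), (22, 95.0), (26, 93.0), (15, 90.0), (26, 95.0), (106, 108.0), (130, 168.0), (20, 219.0)]
s -44 [None, None, (3, 94.0), None, (4, 87.0), (102, 151.0), (28, 84.0), None]
s -26 [None, None, (2, 91.0), (11, 89.0), (46, 92.0), (33, 86.0), (18, 83.0), (1, 87.0)]
w -80 [None, (91, 95.0), (43, 94.0), None, (160, 86.0), (1541, 86.0), (3913, 161.0), (3165, 158.0)]
w -62 [None, (12, 94.0), (43, 93.0), None, (351, 133.0), (789, 109.0), (6199, 165.0), (1131, 182.0)]
w -44 [None, None, (27, 92.0), (261, 90.0), (361, 88.0), (7231, 163.0), (4037, 167.0), (485, 85.0)]
w -26 [(134, 99.0), None, (211, 92.0), (2367, 145.0), (4490, 152.0), (3623, 169.0), (986, 82.0), (507, 85.0)]
[ 449.33524337 -249.4201916    57.10693735] [ 4.16285342  2.02524675 27.66598566]
```

>>> {"method": "arm_command", "body": {"commands": [[[0,0,0.1],0],[[0,0,0.25],0],[[0,0,0.25],0]]}}

```text
clock: 3.85
position: [447.8, -249.0, 106.2]
orientation: [3.102, 0.487, 0.003]
contact_force: [-0.3, -1.0, 0.2]
finger_gap: 0.001
grasp_force: 0.0
```

```bash
cat >> h.py <<'E'
from scipy.spatial.transform import Rotation as Ro
def wrist():
    s=manip.sense();q,Dw=manip.camera('wrist');m=manip.camera_model('wrist');T=np.array(m['T_tool_cam'])
    f=192/np.tan(np.radians(m['fov_y'])/2);vv,uu=np.mgrid[0:384,0:512];du=uu-m['cx'];dv=vv-m['cy'];r=np.hypot(du,dv)+1e-9;th=r/f
    t=np.tan(np.minimum(th,1.45))*Dw;P=np.stack([t*du/r,t*dv/r,Dw],-1)
    tool=P@T[:3,:3].T+T[:3,3];R=Ro.from_rotvec(s['orientation']).as_matrix()
    w=tool@R.T+s['position'];w[Dw<=0]=np.nan;w[th>1.4]=np.nan
    return s,q[...,::-1],tool,w
E
python3 - <<'E'
from h import *
s,q,tool,w=wrist();print(s['position'],s['contact_force'],manip.hold_point_z)
cv2.imwrite('pics/w2.png',q)
t=tool[~np.isnan(w[...,0])];k=(abs(t[:,0])<40)&(abs(t[:,1])<40)
for z in range(-90,40,10):
    j=k&(t[:,2]>z)&(t[:,2]<=z+10)
    if j.any():print(z,j.sum(),t[j].min(0).round(),t[j].max(0).round())
p,D=manip.camera('scene');hsv=cv2.cvtColor(p[...,::-1].copy(),cv2.COLOR_BGR2HSV)
vv,uu=np.mgrid[190:300,125:240];x=np.c_[uu.ravel(),vv.ravel()];W=world('scene',D,x);d=np.hypot(*(W[:,:2]-s['position'][:2]).T)<22
print('scene near axis z hist',np.histogram(W[d,2],range(60,220,8)))
E
```

```text
[ 447.80086189 -248.9595648   106.19748509] [-0.25093296 -1.01579049  0.19345783] 18.700000000000003
-90 4410 [ -8. -40. -90.] [ 16.  40. -80.]
-80 1841 [-10. -33. -80.] [ 16.  33. -70.]
-70 715 [-10. -13. -70.] [ 13.  16. -60.]
-60 613 [  7. -13. -60.] [ 13.  14. -50.]
-50 503 [  7. -14. -50.] [ 13.  14. -40.]
-40 214 [  8. -12. -40.] [ 13.  13. -34.]
0 8627 [-40. -40.   5.] [40. 40. 10.]
10 452 [-38. -40.  10.] [40. 40. 20.]
20 852 [ 16. -40.  20.] [40. 40. 30.]
30 133 [ 18. -40.  30.] [40. 40. 40.]
scene near axis z hist (array([  2,  11,  29,   0, 104,  35,   0,   0,   0,   6,  21,  26,  26,
        22,  14,  25,  17,  23,  30]), array([ 60,  68,  76,  84,  92, 100, 108, 116, 124, 132, 140, 148, 156,
       164, 172, 180, 188, 196, 204, 212]))
```

The shut fingertips really sit about 30 mm behind the reported TCP: the wrist depth image, the scene depth image and the contact height all agree. So this cover stopped at 0.2 rad over a stub. On to the next cover.

>>> {"method": "arm_command", "body": {"commands": [[[0.33,-0.05,-0.1],0],[[0.33,-0.05,-0.18],0],[[0.33,-0.05,-0.24],0],[[0.33,-0.05,-0.26],0],[[0.33,-0.05,-0.26],0]]}}

```text
clock: 4.58
position: [513.8, -258.6, 57.1]
orientation: [3.102, 0.488, 0.007]
contact_force: [-13.1, 13.0, 49.3]
finger_gap: 0.001
grasp_force: 25.9
```

>>> {"method": "arm_command", "body": {"commands": [[[0,0,0.15],0],[[0,0,0.25],0]]}}

```text
clock: 4.82
position: [512.3, -258.4, 103.0]
orientation: [3.103, 0.487, 0.0]
contact_force: [-0.7, 0.5, -0.3]
finger_gap: 0.002
grasp_force: 0.0
```

>>> {"method": "arm_command", "body": {"commands": [[[0.07,0.44,0],0],[[0.07,0.44,-0.1],0],[[0.07,0.44,-0.2],0],[[0.07,0.44,-0.235],0],[[0.07,0.44,-0.235],0]]}}

```text
clock: 5.45
position: [527.1, -170.2, 57.3]
orientation: [-3.102, -0.487, -0.001]
contact_force: [-13.2, 17.5, 30.7]
finger_gap: 0.001
grasp_force: 17.0
```

>>> {"method": "arm_command", "body": {"commands": [[[0,0,0.15],0],[[0,0,0.25],0]]}}

```text
clock: 5.7
position: [526.8, -171.4, 105.9]
orientation: [3.103, 0.486, 0.0]
contact_force: [0.6, -0.7, -0.0]
finger_gap: 0.002
grasp_force: 0.0
```

>>> {"method": "arm_command", "body": {"commands": [[[-0.33,0.05,0],0],[[-0.33,0.05,-0.1],0],[[-0.33,0.05,-0.2],0],[[-0.33,0.05,-0.235],0],[[-0.33,0.05,-0.235],0]]}}

```text
clock: 6.32
position: [461.2, -160.5, 57.1]
orientation: [-3.102, -0.488, 0.003]
contact_force: [0.0, -0.1, 0.9]
finger_gap: 0.002
grasp_force: 0.5
```

No stop here, only about 1 N. I'll push further to prove the cell is empty.

>>> {"method": "arm_command", "body": {"commands": [[[0,0,-0.05],0],[[0,0,-0.1],0],[[0,0,-0.12],0],[[0,0,-0.12],0]]}}

```text
clock: 6.82
position: [461.0, -160.4, 33.8]
orientation: [-3.103, -0.488, 0.0]
contact_force: [1.7, -1.1, 0.2]
finger_gap: 0.002
grasp_force: 0.6
```

>>> {"method": "arm_command", "body": {"commands": [[[0,0,0.2],0],[[0,0,0.5],0],[[0,0,0.7],0],[[0,0,0.7],0]]}}

```text
clock: 7.32
position: [462.2, -160.9, 177.8]
orientation: [3.101, 0.487, 0.007]
contact_force: [-0.1, -0.4, -0.3]
finger_gap: -0.001
grasp_force: 0.0
```

Three covers stopped on stubs, and the (-x,+y) cover goes down freely, so that cell is the empty one. Next I'll move over the pipe's mouth.

>>> {"method": "arm_command", "body": {"commands": [[[0.13,0.84,0.06],-0.71],[[0.13,0.84,0.06],-0.71],[[0.13,0.84,0.06],-0.71],[[0.13,0.84,0.06],-0.71]]}}

```text
clock: 7.82
position: [486.9, 10.3, 185.3]
orientation: [-3.117, 0.386, 0.001]
contact_force: [-0.5, -0.8, 0.5]
finger_gap: -0.001
grasp_force: 0.0
```

>>> {"method": "arm_command", "body": {"commands": [[[0.13,0.84,0.06],0],[[0.13,0.84,0.06],0],[[0.13,0.84,0.06],0],[[0.13,0.84,0.06],0]]}}

```text
clock: 8.32
position: [512.7, 177.9, 196.8]
orientation: [3.118, -0.38, -0.003]
contact_force: [-0.2, -0.8, -0.3]
finger_gap: -0.004
grasp_force: 0.0
```

>>> {"method": "arm_command", "body": {"commands": [[[0.11,0.79,0],0],[[0.11,0.79,0],0],[[0.11,0.79,0],0],[[0.11,0.79,0],0]]}}

```text
clock: 8.82
position: [534.9, 334.4, 196.5]
orientation: [3.117, -0.382, -0.003]
contact_force: [-0.5, -0.6, -1.2]
finger_gap: 0.004
grasp_force: 0.0
```

```bash
python3 - <<'E'
from h import *
s,q,tool,w=wrist();print(s['position'],s['orientation'],s['qpos'].round(2),s['clock'])
cv2.imwrite('pics/w3.png',q)
hsv=cv2.cvtColor(q.copy(),cv2.COLOR_BGR2HSV)
k=(hsv[...,1]<70)&(w[...,2]>40)&(w[...,2]<185)&(np.hypot(w[...,0]-530,w[...,1]-315)<80)&(tool[...,2]>0)
W=w[k];print(k.sum());z=W[:,2]
from scipy.optimize import least_squares
def f(P):
    a=np.array([P[2],P[3],1.]);a/=np.linalg.norm(a);d=W-np.array([P[0],P[1],100])
    r=np.linalg.norm(d-np.outer(d@a,a),axis=1);return np.minimum(abs(r-30),abs(r-25))
S=least_squares(f,[530.7,318,.143,.574],loss='soft_l1',f_scale=3);print(S.x.round(3),f(S.x).mean())
a=np.array([S.x[2],S.x[3],1.]);a/=np.linalg.norm(a);t=(W-np.array([S.x[0],S.x[1],100]))@a
print('axial',np.percentile(t,[1,5,95,98,99.5]).round(1), 'mouth',np.array([S.x[0],S.x[1],100])+a*np.percentile(t,98))
E
```

```text
[534.85338234 334.37647345 196.53419674] [ 3.11696395e+00 -3.82498327e-01 -2.61005747e-03] [ 0.52  0.02  1.55 -0.    1.57  2.33] 8.825
7087
[5.32767e+02 3.15609e+02 1.28000e-01 5.72000e-01] 1.0164486423516002
axial [-73.8 -54.7  58.   58.4  58.9] mouth [539.21885637 344.42944471 150.3890534 ]
```

View pics/w3.png

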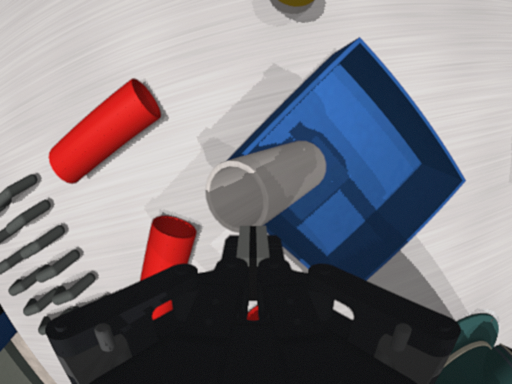

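The mouth is at pixel (238,195) in the wrist view, and the fit puts its centre at (539,344,150). I'll lower the shut fingers into it.

>>> {"method": "arm_command", "body": {"commands": [[[0.017,0.03,-0.1],0],[[0.017,0.03,-0.2],0],[[0.017,0.03,-0.3],0],[[0.017,0.03,-0.38],0],[[0.017,0.03,-0.42],0]]}}

```text
clock: 9.5
position: [538.2, 339.3, 112.8]
orientation: [3.117, -0.385, -0.001]
contact_force: [-0.3, 1.3, -0.1]
finger_gap: 0.002
grasp_force: 0.0
```

>>> {"method": "arm_command", "body": {"commands": [[[0,0,-0.05],0],[[-0.011,-0.05,-0.05],0],[[-0.022,-0.1,-0.05],0],[[-0.03,-0.13,-0.05],0],[[-0.036,-0.16,-0.05],0]]}}

```text
clock: 10.12
position: [531.3, 307.0, 104.6]
orientation: [-3.118, 0.386, -0.001]
contact_force: [0.0, -0.5, 1.2]
finger_gap: 0.0
grasp_force: 0.0
```

>>> {"method": "arm_command", "body": {"commands": [[[-0.005,-0.025,0],0],[[-0.01,-0.045,0],0],[[-0.014,-0.065,0],0],[[-0.014,-0.065,0],0]]}}

```text
clock: 10.62
position: [528.4, 294.3, 104.1]
orientation: [3.118, -0.385, -0.0]
contact_force: [-1.0, -0.2, 1.5]
finger_gap: 0.0
grasp_force: 0.5
```

```bash
cat >> h.py <<'E'
from scipy.optimize import least_squares
def pipefit(W,x0):
    def f(P):
        a=np.array([P[2],P[3],1.]);a/=np.linalg.norm(a);d=W-np.array([P[0],P[1],100])
        r=np.linalg.norm(d-np.outer(d@a,a),axis=1);return np.minimum(abs(r-30),abs(r-25))
    S=least_squares(f,x0,loss='soft_l1',f_scale=3).x;return S,f(S).mean()
def scenepipe(x0,rad=60):
    p,D=manip.camera('scene');hsv=cv2.cvtColor(p,cv2.COLOR_RGB2HSV);vv,uu=np.mgrid[100:300,100:400];q=np.c_[uu.ravel(),vv.ravel()]
    W=world('scene',D,q);h=hsv[q[:,1],q[:,0]]
    k=(h[:,1]<60)&(h[:,2]>85)&(W[:,2]>104)&(W[:,2]<170)&(np.hypot(W[:,0]-x0[0],W[:,1]-x0[1])<rad)
    W=W[k];S,e=pipefit(W,x0);return p,S.round(3),e,len(W),W[:,2].max()
E
python3 - <<'E'
from h import *
print(scenepipe([527,300,.06,.25])[1:])
E
```

```text
(array([1222.431,  592.073,  -23.18 ,  -10.363]), np.float64(3.295764021268951), 304, np.float64(160.70799646034652))
```

>>> {"method": "arm_command", "body": {"commands": [[[-0.006,-0.025,0],0],[[-0.011,-0.05,0],0],[[-0.017,-0.075,0],0],[[-0.022,-0.1,0],0],[[-0.026,-0.12,0],0]]}}

```text
clock: 11.3
position: [523.2, 270.2, 104.2]
orientation: [-3.118, 0.385, -0.0]
contact_force: [-0.9, -0.8, 0.1]
finger_gap: 0.002
grasp_force: 0.0
```

>>> {"method": "arm_command", "body": {"commands": [[[-0.004,-0.02,0],0],[[-0.004,-0.02,0],0],[[-0.004,-0.02,0],0]]}}

```text
clock: 11.68
position: [522.5, 266.6, 104.2]
orientation: [-3.118, 0.385, -0.0]
contact_force: [0.3, 0.1, 0.2]
finger_gap: -0.003
grasp_force: 0.0
```

```bash
python3 - <<'E'
from h import *
p,*r=scenepipe([519,265,.0,.0]);print(r,manip.sense()['contact_force'])
q,_=manip.camera('wrist')
cv2.imwrite('pics/up.png',np.hstack([cv2.resize(p[100:240,200:370,::-1],(460,379)),cv2.resize(q[...,::-1],(340,379))]))
E
```

```text
[array([5.19199e+02, 2.68597e+02, 1.00000e-03, 3.00000e-03]), np.float64(1.3248662879143938), 295, np.float64(157.14017580949476)] [-0.66523959  0.14788338 -0.53011378]
```

View pics/up.png

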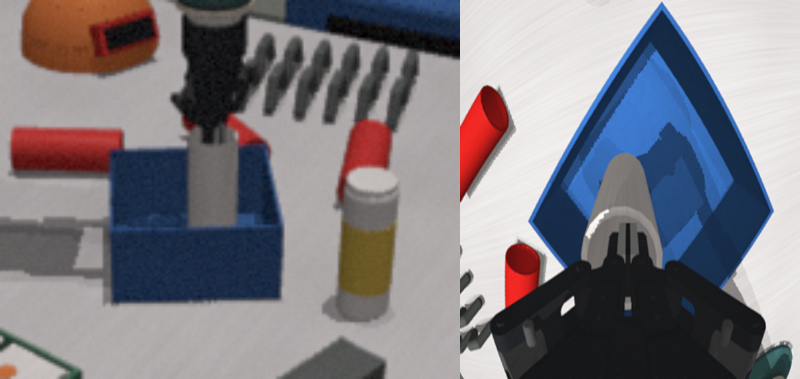

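The pipe stands upright at about (519,268.5), at composite (212,180), with its lean near 0. I'll withdraw, open, and measure the open fingertips.

>>> {"method": "arm_command", "body": {"commands": [[[0,0,0.15],0],[[0,0,0.4],0],[[0,0,0.48],0]]}}

```text
clock: 12.15
position: [523.2, 267.0, 203.5]
orientation: [-3.116, 0.385, -0.005]
contact_force: [-0.9, -1.1, 0.1]
finger_gap: 0.003
grasp_force: 0.0
```

>>> {"method": "arm_command", "body": {"commands": [[[-0.016,0.01,0],0],[[-0.016,0.01,0],0],[[-0.016,0.01,0],0],[[-0.016,0.01,0],0],[[-0.016,0.01,0],0]], "grip": 1}}

```text
clock: 12.78
position: [519.2, 268.5, 199.8]
orientation: [3.118, -0.385, -0.001]
contact_force: [0.7, -1.4, -1.1]
finger_gap: 0.997
grasp_force: 0.0
```

```bash
python3 - <<'E'
from h import *
s,q,tool,w=wrist();print(s['position'],s['finger_gap'])
t=tool[~np.isnan(w[...,0])];k=(abs(t[:,0])<40)&(abs(t[:,1])<75)
for z in range(-90,20,10):
    j=k&(t[:,2]>z)&(t[:,2]<=z+10)
    if j.any():print(z,j.sum(),t[j].min(0).round(),t[j].max(0).round(), abs(t[j,1]).min().round())
hsv=cv2.cvtColor(q.copy(),cv2.COLOR_BGR2HSV)
k=(hsv[...,1]<70)&(hsv[...,2]>85)&(w[...,2]>20)&(w[...,2]<170)&(np.hypot(w[...,0]-519,w[...,1]-268)<50)&(tool[...,2]>0)
W=w[k];print(len(W),pipefit(W,[519,268,0,0]),W[:,2].max());print(scenepipe([519,268,0,0])[1:])
E
```

```text
[519.23790404 268.45414052 199.75158124] 0.9969844768422808
-90 1142 [  3. -73. -90.] [ 15.  72. -80.] 40.0
-80 1082 [ -6. -57. -80.] [ 13.  56. -70.] 41.0
-70 1183 [-11. -57. -70.] [ 13.  56. -60.] 42.0
-60 968 [-10. -57. -60.] [ 13.  56. -50.] 41.0
-50 442 [-10. -54. -50.] [ 13.  54. -42.] 42.0
4823 (array([ 5.20946149e+02,  2.71903380e+02, -3.93515178e-03,  3.01067914e-03]), np.float64(0.47973929095863616)) 155.4246745400181
(array([5.17662e+02, 2.68167e+02, 2.60000e-02, 1.60000e-02]), np.float64(1.3235048709658717), 355, np.float64(158.93708990602622))
```

>>> {"method": "arm_command", "body": {"commands": [[[0.003,0.008,-0.2],0],[[0.003,0.008,-0.35],0],[[0.003,0.008,-0.5],0],[[0.003,0.008,-0.61],0],[[0.003,0.008,-0.61],0]]}}

```text
clock: 13.5
position: [519.2, 269.8, 76.7]
orientation: [3.117, -0.385, -0.003]
contact_force: [-1.0, -0.1, 1.2]
finger_gap: 0.999
grasp_force: 0.0
```

>>> {"method": "arm_command", "body": {"commands": [[[0,0,0],0],[[0,0,0],0],[[0,0,0],0],[[0,0,0],0],[[0,0,0],0]], "grip": -1, "grip_force": 50}}

```text
clock: 14.12
position: [520.7, 270.6, 80.0]
orientation: [-3.116, 0.385, -0.004]
contact_force: [-0.1, 1.3, 6.6]
finger_gap: 0.692
grasp_force: 54.0
```

>>> {"method": "arm_command", "body": {"commands": [[[0,0,0.05],0],[[0,0,0.15],0],[[0,0,0.35],0],[[0,0,0.55],0],[[0,0,0.7],0]]}}

```text
clock: 14.75
position: [519.9, 270.1, 221.4]
orientation: [-3.117, 0.385, -0.003]
contact_force: [-0.4, -0.0, -8.0]
finger_gap: 0.688
grasp_force: 56.8
```

```bash
python3 - <<'E'
from h import *
s,q,tool,w=wrist();print(s['position'],s['contact_force'],s['finger_gap'],s['grasp_force'],s['clock'])
p,D=manip.camera('scene');hsv=cv2.cvtColor(p,cv2.COLOR_RGB2HSV);vv,uu=np.mgrid[60:240,220:360];x=np.c_[uu.ravel(),vv.ravel()];W=world('scene',D,x);h=hsv[x[:,1],x[:,0]]
k=(h[:,1]<60)&(h[:,2]>85)&(W[:,2]>135)&(W[:,2]<250)&(np.hypot(W[:,0]-519,W[:,1]-270)<50);W=W[k]
S,e=pipefit(W,[519,270,0,0]);print(S.round(3),e,W[:,2].min(),W[:,2].max())
print('center at z219',S[:2]+S[2:]*119)
cv2.imwrite('pics/lift.png',cv2.resize(p[60:240,200:380,::-1],(500,500)))
E
```

```text
[519.92759315 270.14537981 221.36499294] [-0.44603059 -0.00924864 -8.02079847] 0.6884988540761623 56.754508428275585 14.75
[ 5.18770e+02  2.69122e+02  9.00000e-03 -1.00000e-03] 1.3632922390550661 149.85326478554367 249.70629945145967
center at z219 [519.81862061 269.03888791]
```

View pics/lift.png

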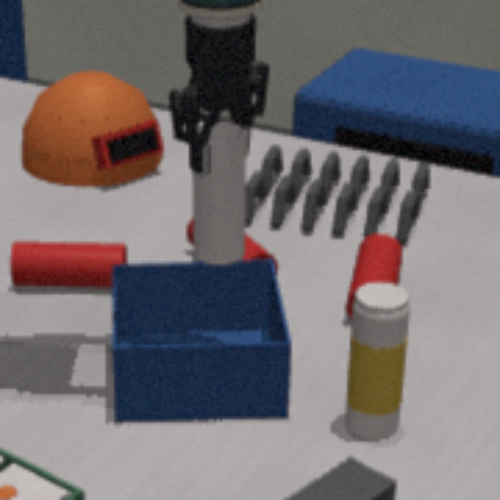

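The pipe hangs upright in the grip at crop (218,190), and the wrist feels about 8 N. I'll carry it to the empty cell.

>>> {"method": "arm_command", "body": {"commands": [[[-0.015,-0.1,0],0],[[-0.045,-0.3,0],0],[[-0.075,-0.5,0],0],[[-0.107,-0.7,0],0],[[-0.14,-0.9,0],0]]}}

```text
clock: 15.48
position: [490.7, 88.2, 216.5]
orientation: [3.117, -0.385, -0.003]
contact_force: [0.8, -0.2, -7.1]
finger_gap: 0.686
grasp_force: 57.1
```

>>> {"method": "arm_command", "body": {"commands": [[[-0.03,-0.2,0],0],[[-0.065,-0.4,0],0],[[-0.095,-0.6,0],0],[[-0.125,-0.8,0],0],[[-0.14,-0.9,0],0]]}}

```text
clock: 16.1
position: [462.4, -92.0, 216.6]
orientation: [3.117, -0.388, -0.003]
contact_force: [0.4, -0.7, -6.9]
finger_gap: 0.687
grasp_force: 57.5
```

>>> {"method": "arm_command", "body": {"commands": [[[-0.02,-0.15,0],0],[[-0.04,-0.27,0],0],[[-0.052,-0.34,0],0],[[-0.052,-0.347,0],0],[[-0.052,-0.347,0],0]]}}

```text
clock: 16.73
position: [453.4, -158.9, 217.8]
orientation: [-3.118, 0.385, 0.001]
contact_force: [0.4, -0.3, -7.3]
finger_gap: 0.692
grasp_force: 57.6
```

```bash
python3 - <<'E'
from h import *
s=manip.sense();print(s['position'],s['contact_force'],s['finger_gap'],s['orientation'],s['clock'])
x0,y0=s['position'][:2]
p,D=manip.camera('scene');hsv=cv2.cvtColor(p,cv2.COLOR_RGB2HSV);vv,uu=np.mgrid[100:300,100:280];x=np.c_[uu.ravel(),vv.ravel()];W=world('scene',D,x);h=hsv[x[:,1],x[:,0]]
k=(h[:,1]<60)&(h[:,2]>85)&(W[:,2]>115)&(W[:,2]<240)&(np.hypot(W[:,0]-x0,W[:,1]-y0)<50);W=W[k]
S,e=pipefit(W,[x0,y0,0,0]);print(S.round(3),e,W[:,2].min(),W[:,2].max(),len(W))
E
```

```text
[ 453.3770283  -158.85486843  217.82055766] [ 0.36653665 -0.27568171 -7.25203274] 0.6921238212842353 [-3.11755642e+00  3.84943527e-01  5.46358921e-04] 16.725
[ 4.52075e+02 -1.58292e+02  5.00000e-03 -1.00000e-02] 1.2219557858543735 141.6135591571534 239.73226868450115 719
```

>>> {"method": "arm_command", "body": {"commands": [[[0,0,-0.1],0],[[0,0,-0.2],0],[[0,0,-0.26],0],[[0,0,-0.32],0],[[0,0,-0.38],0]]}}

```text
clock: 17.4
position: [453.7, -159.3, 141.5]
orientation: [3.118, -0.385, 0.001]
contact_force: [1.9, -1.0, -5.2]
finger_gap: 0.692
grasp_force: 57.8
```

>>> {"method": "arm_command", "body": {"commands": [[[0,0,-0.06],0],[[0,0,-0.12],0],[[0,0,-0.18],0],[[0,0,-0.24],0],[[0,0,-0.27],0]]}}

```text
clock: 18.02
position: [453.2, -159.1, 87.1]
orientation: [-3.118, 0.385, 0.002]
contact_force: [1.3, -0.4, -6.9]
finger_gap: 0.688
grasp_force: 57.6
```

>>> {"method": "arm_command", "body": {"commands": [[[0,0,-0.015],0],[[0,0,-0.025],0],[[0,0,-0.032],0],[[0,0,-0.032],0]]}}

```text
clock: 18.52
position: [453.5, -159.3, 81.8]
orientation: [3.118, -0.385, 0.0]
contact_force: [1.8, -0.9, -7.1]
finger_gap: 0.69
grasp_force: 57.6
```

>>> {"method": "arm_command", "body": {"commands": [[[0,0,-0.006],0],[[0,0,-0.011],0],[[0,0,-0.011],0]]}}

```text
clock: 18.9
position: [454.2, -159.4, 81.0]
orientation: [3.118, -0.385, 0.003]
contact_force: [-0.4, 2.8, 6.4]
finger_gap: 0.693
grasp_force: 58.8
```

The force now points up at 6 N, so the pipe is on the cell floor. Releasing.

>>> {"method": "arm_command", "body": {"commands": [[[0,0,0],0],[[0,0,0],0],[[0,0,0],0],[[0,0,0],0],[[0,0,0.005],0]], "grip": 1}}

```text
clock: 19.52
position: [453.4, -159.3, 80.4]
orientation: [-3.118, 0.385, 0.0]
contact_force: [-0.1, -0.1, -0.3]
finger_gap: 1.004
grasp_force: 0.0
```

>>> {"method": "arm_command", "body": {"commands": [[[0,0,0.05],0],[[0,0,0.15],0],[[0,0,0.35],0],[[0,0,0.6],0],[[0,0,0.8],0]]}}

```text
clock: 20.15
position: [453.5, -159.3, 244.3]
orientation: [3.117, -0.385, 0.004]
contact_force: [0.4, 0.0, 0.0]
finger_gap: 1.0
grasp_force: 0.0
```

```bash
python3 - <<'E'
from h import *
s,q,tool,w=wrist();print(s['position'],s['contact_force'],s['finger_gap'],s['clock'])
p,S,e,n,zm=scenepipe([450,-159,0,0]);print(S,e,n,zm)
cv2.imwrite('pics/end.png',np.hstack([cv2.resize(p[170:310,110:280,::-1],(460,379)),cv2.resize(q,(340,379))]))
E
```

```text
[ 453.47482169 -159.26200012  244.26844344] [0.36392166 0.04588518 0.03171316] 1.0003296357188372 20.15
[ 4.53954e+02 -1.59036e+02  3.00000e-03 -2.10000e-02] 1.2165102392774925 564 157.21892537237102
```

View pics/end.png

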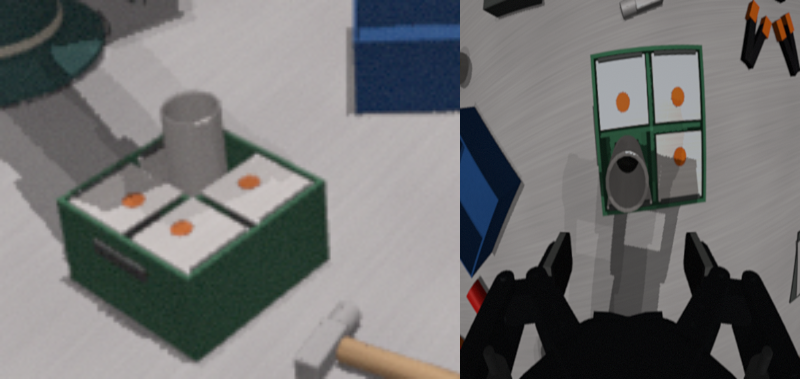

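The pipe stands upright in the empty cell at composite (193,140), its top is at about 156 mm, and the gripper is clear of it.

```bash
python3 -c "
from bench import manip
print(manip.sign_off())"
```

```text
the job is handed in; nothing more can be done
None
```

The pipe stands upright on the floor of the crate's empty (-x, +y) cell, lowered through its cover and released. I handed it in at about 20 s; pressing the stub-filled covers peaked at about 49 N at the fingertips, and I did not re-measure the spray can, steel block or hammer at the end.

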